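# Set out the bench for a weighing

### The arm

A 6-joint arm with a two-finger parallel gripper is mounted at the origin on the work surface. World frame = base frame: x ahead of the robot, y to its left, z up, the work surface at z = 0. Lengths are in m, angles in rad, forces in N, time in s.
With the tool pointing down it reaches from about 0.3 to 0.85 m from the base axis. Payload 4.2 kg.
Tool frame: the origin (TCP) lies midway between the tips of the shut fingers; the grasp point (between the pads) lies 19 mm behind it; z points along the fingers, y is the line along which they close (so a half turn about z gives the same grasp; the last joint's range is limited). The gripper opens to 91 mm and grips with 3 to 60 N. Pads are 32 mm wide; open, the fingers measure 118 mm over their backs; the gripper's body (76 mm by 178 mm) begins 60 mm behind the grasp point.
Start: joints at [-1.121, 0.32, 1.565, -0, 1.257, -0.02], TCP at [0.26, -0.513, 0.214] pointing down, gripper open.
Joint ranges: [-3.11, 3.11], [-0.84, 2.01], [0.21, 2.61], [-1.34, 4.49], [0.05, 2.63], [-2.56, 2.56]. Speed limits (rad/s): [2.57, 2.57, 3.14, 3.14, 3.14, 3.14].

### API

Orientations are given as [roll, pitch, yaw] about the fixed x, y, z axes, in that order (R = Rz(yaw) Ry(pitch) Rx(roll)).
In Python, from workcell import get_state, capture, calibration, sign_off gives the robot as it stands.
- The arm moves only by the shell command python3 -m inch 'ROWS' [FORCE]. ROWS is JSON, one flat list of numbers, 5 for each row, row after row: the shift along the tool's x, y, z in cm, then the turn about the tool's z in rad, then the closure, from 0 (fully open) to 1 (shut). A call has 1 to 10 rows; each row shifts and turns the commanded pose from where the row before left it, along the tool's axes as they then stand; what a row does not reach is not made up. A row lasts 1/10 s, in which the tool goes at most 50 mm and 8.59 degrees, less where a joint would pass 70% of its speed; a pose out of reach is approached as far as the arm can. A call with a gripper value outside its range is refused whole. The fingers move at their own pace and stop on an object; FORCE is the grip in N (left out, the last holds). Time passes only in rows, so rows that do not move let the fingers close. It gives the time, the measured TCP pose, the force, the opening and the grip force at its end, in the units of the state.
- get_state(): the state, without advancing time (a new reading comes with each control period).
- capture(name): name is "side" or "top"; returns (picture, depth): 480x640x3 uint8, red, green, blue; 480x640 float32, m along the optical axis (not along the pixel's ray), 0 where there is no reading.
- calibration(name): a dict with "K" (3x3 intrinsics, pixels), "cam_to_world" (4x4, takes a point from camera to world coordinates). Camera axes: x right, y up, looking along -z (the intrinsics and any distortion apply to the point x, -y, -z); pixel columns grow to the right and rows downward; lengths in m; the calibration is good to about 2 mm. A picture is of the moment at which its call begins. calibration takes no time and is no camera call.
- sign_off(): hands the job in; it is judged then, once.
The state is a dict: "time": time; "q": joint angles; "dq": joint speeds; "effort": joint torques, N m; "ee_pos": TCP position; "ee_rot": TCP orientation; "ft_force": force on the tool from outside, world axes, zero at the start; "wrist_torque": the same for the moment, N m; "finger_gap": opening from 0.0 (shut) to 1.0 (fully open); "gripper_force": force on a finger pad.
Only numpy, scipy, OpenCV 4.12 (cv2) and the standard library are available. Lean on these libraries where they do the work, as an engineer would, in place of code of your own. Each camera call takes 0.05 s, during which the arm holds its last target. There are 200 camera calls.

### The job

Set out the bench for a weighing: stand the metal dish in the middle of the balance pan and the white crucible upright in the middle of that dish. On the row of three white tiles stand the amber jar on the end tile nearest the balance, the stoppered conical flask on the end tile farthest from it, and the small vial on the tile between them, each upright in the middle of its tile. Set everything down gently, drop nothing, and leave the empty beaker where it is.

Things in the scene. Friction and masses are not known exactly. Their poses are not given: they have to be found in the camera images.
- dish_center (a point): round open metal weighing dish, loose: 58 mm outside diameter, 16 mm high, straight wall 2 mm thick, floor 3 mm thick; about 50 g. This point is on its axis half-way up, 8 mm above its underside. Grasp across the outside of the wall with the fingertips almost on the bench.
- crucible_center (a point): white porcelain crucible, an open cup, loose: 45 mm high, foot 28 mm in diameter, widening to 40 mm at 20 mm height and straight-sided (40 mm) from there to the rim; about 50 g. This point is on its axis half-way up, 22.5 mm above its underside. To set it in the dish grasp the upper, straight part, so that the fingertips stay above the dish's rim. Standing in the dish its underside is 3 mm above the dish's underside.
- jar_center (a point): round amber glass reagent jar with a paper label and a white screw cap, loose: 52 mm diameter up to 54 mm height, cap 49 mm in diameter from 60 mm to the top at 78 mm; about 160 g. This point is on its axis half-way up, 39 mm above its underside.
- flask_center (a point): clear glass conical flask with a cork stopper, loose: 108 mm high, foot 64 mm in diameter, cone tapering to a straight neck 28 mm in diameter from 66 to 96 mm height, above it the cork, 25 mm in diameter, 12 mm tall; about 110 g. This point is on its axis half-way up, 54 mm above its underside. Grasp it by the neck, whose middle is 27 mm above this point; the cone is slippery to grip.
- vial_center (a point): small clear glass vial with a paper label and an aluminium cap, loose: 26 mm diameter, 60 mm high; about 35 g. This point is on its axis half-way up, 30 mm above its underside.
- pan (a point): centre of the top face of the round steel pan (90 mm in diameter, 64 mm above the bench) of a white electronic balance, 200 x 150 mm, fixed; it stands at the left or right end of the bench, the grey stirrer at the other. The pan does not move; x points to the back of the balance (display towards the robot), z up.
- tile_a: white glazed square porcelain tile lying flat and fixed on the bench, 80 x 80 mm, 8 mm thick; origin at the centre of its underside (its top is 8 mm above the origin), z up, y roughly along the row towards tile_a. The end tile of the row on the left (+y) as seen from the robot; tile centres are about 107 mm apart.
- tile_b: white glazed square porcelain tile lying flat and fixed on the bench, 80 x 80 mm, 8 mm thick; origin at the centre of its underside (its top is 8 mm above the origin), z up, y roughly along the row towards tile_a. The middle tile of the row.
- tile_c: white glazed square porcelain tile lying flat and fixed on the bench, 80 x 80 mm, 8 mm thick; origin at the centre of its underside (its top is 8 mm above the origin), z up, y roughly along the row towards tile_a. The end tile of the row on the right (-y) as seen from the robot.
- beaker_center (a point): empty clear glass beaker standing among the things to be moved, loose, not to be disturbed: 44 mm in diameter, 58 mm high; about 60 g. This point is on its axis half-way up, 29 mm above its underside.
There are look-alikes about, which are no part of the job. Of the things shaped like the part that bears dish_center, the aluminium one is meant. Leave any purple look-alike of the part that bears vial_center alone.

How it is judged:
At the end, for the whole second after the job is handed in: Dish on the pan within 12 mm of its centre; crucible on the dish floor within 11 mm of its centre; jar on the end tile nearest the balance, flask on the other end tile, vial on the middle one, each within 15 mm of the tile centre; all upright (0.1 rad), at rest (horizontal distance between dish_center and pan below 0.012 m and z of dish_center in the frame of pan between 0.004 and 0.012 m and horizontal distance between crucible_center and dish_center below 0.011 m and z of crucible_center in the frame of dish_center between 0.0135 and 0.0215 m and ((y of pan in the frame of tile_b above 0 m and horizontal distance between jar_center and tile_a below 0.015 m and z of jar_center in the frame of tile_a between 0.043 and 0.051 m and horizontal distance between flask_center and tile_c below 0.015 m and z of flask_center in the frame of tile_c between 0.058 and 0.066 m) or (y of pan in the frame of tile_b below 0 m and horizontal distance between jar_center and tile_c below 0.015 m and z of jar_center in the frame of tile_c between 0.043 and 0.051 m and horizontal distance between flask_center and tile_a below 0.015 m and z of flask_center in the frame of tile_a between 0.058 and 0.066 m)) and horizontal distance between vial_center and tile_b below 0.015 m and z of vial_center in the frame of tile_b between 0.034 and 0.042 m and angle between each of dish_center, crucible_center, jar_center, flask_center, vial_center's own z axis and vertical below 0.1 rad and linear speed of each of dish, crucible, jar, flask, vial below 0.02 m/s); the robot touches nothing.
It fails at once if a thing is dropped (falls free, touching nothing, faster than 0.7 m/s, that is from more than about 25 mm) ((linear speed of dish above 0.7 m/s and contact force between dish and anything else below 0.02 N) or (linear speed of crucible above 0.7 m/s and contact force between crucible and anything else below 0.02 N) or (linear speed of jar above 0.7 m/s and contact force between jar and anything else below 0.02 N) or (linear speed of flask above 0.7 m/s and contact force between flask and anything else below 0.02 N) or (linear speed of vial above 0.7 m/s and contact force between vial and anything else below 0.02 N)).
It fails at once if the beaker is moved more than 30 mm or knocked over (distance of beaker_center from where it was at the start of the episode above 0.03 m or angle between beaker_center's own z axis and vertical above 0.5 rad).
It also fails if it takes over 120 s, if anything falls off the work surface, if the arm or the gripper's body presses on something with over 40 N, if the wrist force passes 120 N, or if a joint passes its speed limit or range.

## Working session

There is one attempt and no reset: what is moved stays moved. The work goes in short steps, Python scripts to look and compute and a shell command to move; the robot and the scene stay as the last step left them, time stands still between calls to the robot, and variables do not carry over. Pictures are saved under pics/ and viewed, at most 14 in all, crops included, and the job is handed in when it is done.

```bash
mkdir -p pics; ls
python3 - <<'E'
from workcell import *
import cv2,numpy as np
s=get_state();print(s['time'],s['ee_pos'],s['ee_rot'],s['finger_gap'])
for n in('top','side'):
    p,d=capture(n);cv2.imwrite(f'pics/{n}0.png',p[:,:,::-1]);np.save(f'{n}0.npy',d)
    c=calibration(n);print(n,np.round(c['K'],1).tolist(),np.round(c['cam_to_world'],3).tolist(),[k for k in c])
E
```

```text
pics
0.0 [ 0.26009718 -0.51224212  0.21314351] [-3.13984964e+00 -4.94864301e-05  4.69802580e-01] 0.9969303620991498
top [[525.4, 0.0, 316.6], [0.0, 525.4, 256.2], [0.0, 0.0, 1.0]] [[-0.024, 0.973, -0.231, 0.228], [-1.0, -0.023, 0.007, -0.001], [0.002, 0.231, 0.973, 1.242], [0.0, 0.0, 0.0, 1.0]] ['K', 'cam_to_world']
side [[465.7, 0.0, 320.0], [0.0, 465.7, 234.9], [0.0, 0.0, 1.0]] [[-0.764, 0.339, -0.549, -0.069], [-0.645, -0.395, 0.654, 0.665], [0.005, 0.854, 0.52, 0.599], [0.0, 0.0, 0.0, 1.0]] ['K', 'cam_to_world']
```

View pics/top0.png

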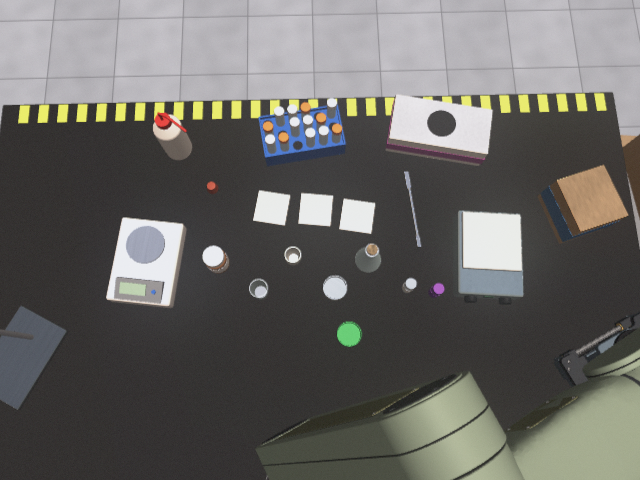

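View pics/side0.png

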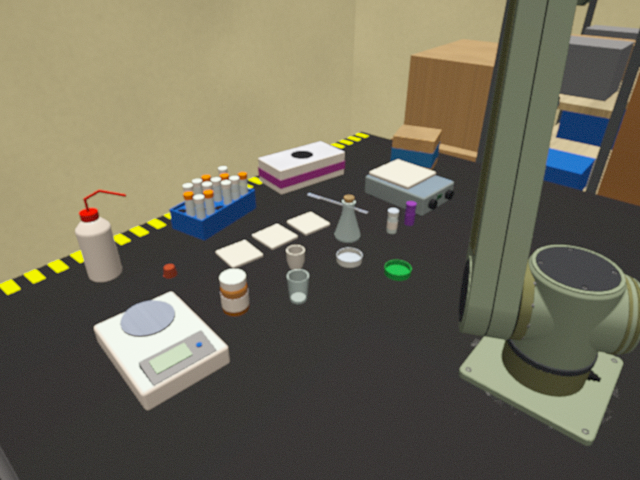

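Top view: the dish could be the metal one at (335,288) or the green one at (349,334), and I choose the metal one. The vial could be the clear one at (410,285) or the purple one at (438,290), and I choose the clear one. The cup could be the crucible at (293,255) or the glass beaker at (259,288). The jar is at (215,258), the flask at (368,257), the pan at (146,245), and the tiles at (272,208), (316,209) and (357,216). The balance is at +y, so the jar goes to tile_a, the left one.

```bash
cat > h.py <<'E'
import numpy as np,cv2
from workcell import *
def w(n,u,v,z):
    c=calibration(n);K=np.array(c['K']);T=np.array(c['cam_to_world'])
    r=T[:3,:3]@np.array([(u-K[0,2])/K[0,0],-(v-K[1,2])/K[1,1],-1]);o=T[:3,3]
    return o+r*(z-o[2])/r[2]
def proj(n,P):
    c=calibration(n);K=np.array(c['K']);T=np.array(c['cam_to_world'])
    p=np.linalg.inv(T)@np.r_[P,1];return K[0,2]+K[0,0]*p[0]/-p[2],K[1,2]-K[1,1]*p[1]/-p[2]
def circ(img,n,x,y,z,d,col,s,u0,v0):
    a=np.linspace(0,6.283,40)
    q=np.array([proj(n,[x+d/2*np.cos(t),y+d/2*np.sin(t),z]) for t in a])
    cv2.polylines(img,[np.int32(((q-[u0,v0])*s+s/2)*8)],True,col,1,cv2.LINE_AA,3)
E
python3 - <<'E'
from h import *
p=cv2.imread('pics/top0.png');d=np.load('top0.npy')
for nm,u,v,z in [('tile_a',272,208,.008),('b',316,209.5,.008),('c',357.5,216,.008),('pan',146,245,.064),('green',349,334,.016)]:print(nm,w('top',u,v,z).round(4))
# guesses: top circle pixel, height
G=dict(dish=(335,288,.016,.058),cru=(293,254,.045,.040),jar=(213,255,.078,.049),flask=(372,248,.108,.025),vial=(411,282,.06,.026),beak=(259,287,.058,.044),pan=(146,245,.064,.09))
g=cv2.cvtColor(p,cv2.COLOR_BGR2GRAY);hsv=cv2.cvtColor(p,cv2.COLOR_BGR2HSV)
n,l,st,ce=cv2.connectedComponentsWithStats(((hsv[...,2]>190)&(hsv[...,1]<50)).astype('uint8'))
for i in range(1,n):
    if 60<st[i,4]<5000 and 180<ce[i][1]<345: print(st[i].tolist(),ce[i].round(1),w('top',*ce[i],.008).round(4))
u0,v0,s=195,180,3
c=cv2.resize(p[v0:v0+130,u0:u0+260],None,fx=s,fy=s,interpolation=cv2.INTER_CUBIC)
for k,(u,v,z,dm) in G.items():
    X=w('top',u,v,z);print(k,X.round(4));circ(c,'top',X[0],X[1],z,dm,(0,255,0),s,u0,v0)
    foot=dict(dish=.058,cru=.028,jar=.052,flask=.064,vial=.026,beak=.044,pan=0)[k]
    circ(c,'top',X[0],X[1],0,foot,(0,0,255),s,u0,v0)
cv2.imwrite('pics/c1.png',c)
E
```

```text
tile_a [0.6454 0.0977 0.008 ]
b [ 0.639  -0.0107  0.008 ]
c [ 0.6199 -0.1124  0.008 ]
pan [0.5433 0.3851 0.064 ]
green [ 0.3318 -0.08    0.016 ]
[253, 191, 37, 34, 963] [271.3 207.5] [0.6467 0.0994 0.008 ]
[299, 194, 34, 32, 962] [315.3 209.4] [ 0.6393 -0.0091  0.008 ]
[339, 199, 36, 35, 972] [356.8 215.9] [ 0.6203 -0.1108  0.008 ]
[463, 212, 59, 59, 3260] [491.6 240.9] [ 0.549  -0.4358  0.008 ]
[106, 218, 77, 88, 3035] [146.8 258.1] [0.5255 0.3998 0.008 ]
[203, 246, 20, 20, 329] [212.6 255.7] [0.5278 0.2416 0.008 ]
[285, 253, 16, 10, 86] [293.  257.9] [0.5178 0.0476 0.008 ]
[323, 278, 24, 21, 382] [334.5 288.1] [ 0.4418 -0.0502  0.008 ]
[406, 279, 10, 10, 83] [410.6 283.3] [ 0.4491 -0.232   0.008 ]
[119, 282, 27, 14, 277] [132.  288.6] [0.4517 0.4313 0.008 ]
[255, 287, 12, 11, 100] [260.2 291.6] [0.4373 0.1264 0.008 ]
dish [ 0.4405 -0.051   0.016 ]
cru [0.5185 0.046  0.045 ]
jar [0.5124 0.2269 0.078 ]
flask [ 0.5128 -0.1325  0.108 ]
vial [ 0.4427 -0.2234  0.06  ]
beak [0.4396 0.1242 0.058 ]
pan [0.5433 0.3851 0.064 ]
```

View pics/c1.png

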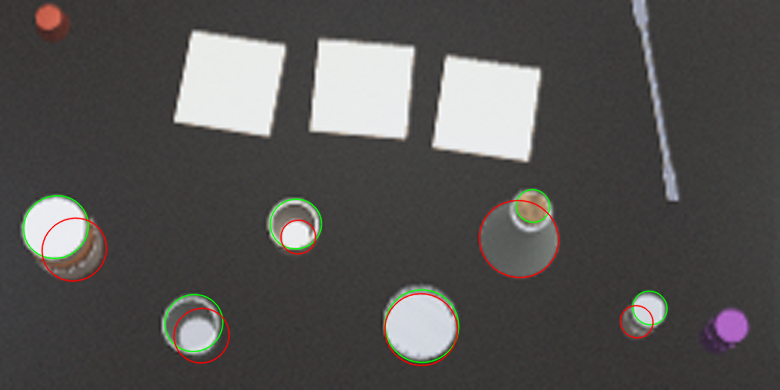

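The crop confirms the choices: the metal dish at crop (421,325), the clear vial at (645,310) next to the purple one at (731,325), and the model circles fit to about 2 mm. I start with the vial, because it is closest to the gripper, closing along x so the fingers stay clear of the purple look-alike. First turn the tool to yaw 1.57 and pre-close.

```bash
python3 -m inch '[0,0,0,-0.1375,0.3, 0,0,0,-0.1375,0.3, 0,0,0,-0.1375,0.3, 0,0,0,-0.1375,0.3, 0,0,0,-0.1375,0.3, 0,0,0,-0.1375,0.3, 0,0,0,-0.1375,0.3, 0,0,0,-0.1375,0.3]' 15
python3 -m inch '[3,2,0,0,0.3, 3.5,2,0,0,0.3, 3.5,2,0,0,0.3, 3.5,2,0,0,0.3, 3.5,2,0,0,0.3, 3.5,2,0,0,0.3, 3.5,2,0,0,0.3, 3,2,0,0,0.3, 2,2,0,0,0.3, 0,0,0,0,0.3]'
```

```text
time: 0.9
ee_pos: [0.2602, -0.5124, 0.2134]
ee_rot: [-3.141, -0.001, 1.575]
ft_force: [-0.1, 0.5, -0.2]
finger_gap: 0.703
gripper_force: 0.0
time: 1.9
ee_pos: [0.4422, -0.2207, 0.2137]
ee_rot: [3.141, -0.001, 1.574]
ft_force: [0.0, -0.2, -0.3]
finger_gap: 0.698
gripper_force: 0.0
```

```bash
python3 -m inch '[-0.2,-0.1,3,0,0.3, 0,0,4,0,0.3, 0,0,4,0,0.3, 0,0,3,0,0.3, 0,0,2.5,0,0.3, 0,0,1.7,0,0.3, 0,0,1,0,0.3, 0,0,0.5,0,0.3, 0,0,0,0,0.3]'
python3 -m inch '[0,0,0,0,1, 0,0,0,0,1, 0,0,0,0,1, 0,0,0,0,1, 0,0,0,0,1, 0,0,0,0,1, 0,0,0,0,1]' 15
python3 -m inch '[0,0,-0.5,0,1, 0,0,-1.5,0,1, 0,0,-2.5,0,1, 0,0,-2.5,0,1, 0,0,-2,0,1, 0,0,-1,0,1, 0,0,0,0,1]'
```

```text
time: 2.8
ee_pos: [0.4394, -0.2252, 0.0168]
ee_rot: [-3.141, -0.0, 1.569]
ft_force: [-0.5, 0.9, -0.3]
finger_gap: 0.698
gripper_force: 0.0
time: 3.5
ee_pos: [0.4398, -0.225, 0.0171]
ee_rot: [3.141, 0.0, 1.57]
ft_force: [0.5, -0.3, 2.1]
finger_gap: 0.273
gripper_force: 15.0
time: 4.2
ee_pos: [0.4403, -0.2253, 0.1182]
ee_rot: [3.139, 0.001, 1.57]
ft_force: [1.0, 0.6, -0.9]
finger_gap: 0.278
gripper_force: 15.0
```

```bash
python3 - <<'E'
from h import *
p,d=capture('top')
u0,v0,s=225,170,3
c=cv2.resize(p[v0:v0+150,u0:u0+230,::-1],None,fx=s,fy=s,interpolation=cv2.INTER_CUBIC)
cv2.imwrite('pics/c2.png',c)
E
python3 -m inch '[0,1.5,-2,0,1, 0,3,-3,0,1, 0,3.5,0,0,1, 0,3.5,0,0,1, 1,3.5,0,0,1, 3,2.5,0,0,1, 3.5,1.5,0,0,1, 3.5,0.9,0,0,1, 3.5,0,0,0,1, 3.4,0,0,0,1]'
python3 -m inch '[2.5,0,0,0,1, 1,0,0,0,1, 0,0,0,0,1]'
```

```text
time: 5.25
ee_pos: [0.6381, -0.0445, 0.1645]
ee_rot: [-3.138, -0.0, 1.57]
ft_force: [-0.7, -0.1, 0.2]
finger_gap: 0.279
gripper_force: 15.0
time: 5.55
ee_pos: [0.6383, -0.0102, 0.1656]
ee_rot: [-3.139, 0.0, 1.572]
ft_force: [0.8, -0.1, -0.9]
finger_gap: 0.283
gripper_force: 15.0
```

```bash
python3 -m inch '[-0.1,0,3,0,1, 0,0,3.5,0,1, 0,0,3,0,1, 0,0,2,0,1, 0,0,1.2,0,1, 0,0,0.8,0,1, 0,0,0.3,0,1, 0,0,0.2,0,1, 0,0,0,0,1]'
python3 -m inch '[0,0,0,0,0.68, 0,0,0,0,0.6, 0,0,0,0,0.4, 0,0,0,0,0.4]'
python3 -m inch '[0,0,-1,0,0.4, 0,0,-3,0,0.4, 0,0,-4,0,0.4, 0,0,-4,0,0.4, 0,0,-3,0,0.4, 0,0,0,0,0]'
```

```text
time: 6.45
ee_pos: [0.6394, -0.0123, 0.0276]
ee_rot: [3.14, 0.0, 1.57]
ft_force: [0.0, 0.9, 0.4]
finger_gap: 0.283
gripper_force: 15.0
time: 6.85
ee_pos: [0.6389, -0.0121, 0.0272]
ee_rot: [3.141, 0.0, 1.57]
ft_force: [0.2, 0.2, -0.3]
finger_gap: 0.541
gripper_force: 0.0
time: 7.45
ee_pos: [0.6417, -0.0122, 0.1834]
ee_rot: [3.13, 0.0, 1.57]
ft_force: [0.4, 0.1, 0.4]
finger_gap: 0.658
gripper_force: 0.0
```

```bash
python3 -m inch '[0,0,0,0.143,0, 0,0,0,0.143,0, 0,0,0,0.143,0, 0,0,0,0.143,0, 0,0,0,0.143,0, 0,0,0,0.143,0, 0,0,0,0.143,0, 0,0,0,0.143,0, 0,0,0,0.143,0, 0,0,0,0.143,0]'
python3 -m inch '[0,0,0,0.14,0, -2,0.3,0,0,0, -4,0.8,0,0,0, -4,0.8,0,0,0, -4,0.8,0,0,0, -3.5,0.8,0,0,0, -2,0.3,0,0,0, 0,0,0,0,0, 0,0,0,0,0]'
python3 - <<'E'
from h import *
p,d=capture('side')
u0,v0,s=190,190,3
c=cv2.resize(p[v0:v0+130,u0:u0+240,::-1],None,fx=s,fy=s,interpolation=cv2.INTER_CUBIC)
cv2.imwrite('pics/c3.png',c)
E
```

```text
time: 8.45
ee_pos: [0.6383, -0.0121, 0.1765]
ee_rot: [-3.141, 0.001, 0.134]
ft_force: [0.0, 1.0, 0.9]
finger_gap: 0.999
gripper_force: 0.0
time: 9.35
ee_pos: [0.4443, -0.0501, 0.1772]
ee_rot: [3.141, -0.001, -0.001]
ft_force: [0.7, -0.9, 0.8]
finger_gap: 1.003
gripper_force: 0.0
```

View pics/c3.png

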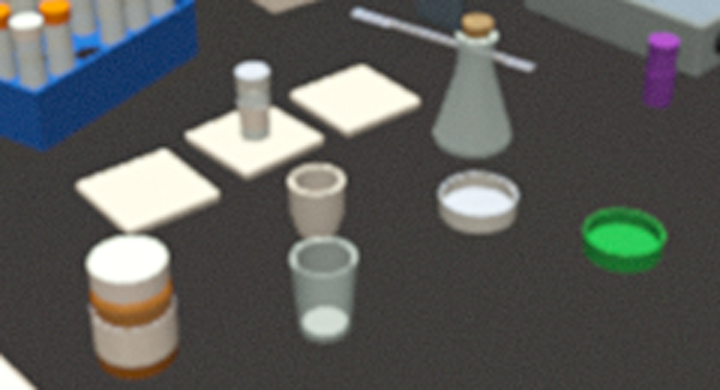

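The vial is upright on the middle tile at crop (254,135), and the dish at (478,200) has not moved. Descending on the dish.

```bash
python3 -c "
from h import *
print(w('side',349.2,253.2,.016))"
python3 -m inch '[-0.1,0,3,0,0, 0,0,4,0,0, 0,0,4,0,0, 0,0,3,0,0, 0,0,1.5,0,0, 0,0,0.8,0,0, 0,0,0.5,0,0, 0,0,0.2,0,0, 0,0,0,0,0, 0,0,0,0,0]'
```

```text
[ 0.44516347 -0.05064928  0.016     ]
time: 10.4
ee_pos: [0.4435, -0.0502, 0.0076]
ee_rot: [3.141, -0.002, -0.0]
ft_force: [0.1, 0.1, 0.3]
finger_gap: 1.001
gripper_force: 0.0
```

```bash
python3 -m inch '[0,0,0.3,0,0, 0,0,0.1,0,0, 0,0,0,0,0.2, 0,0,0,0,1, 0,0,0,0,1, 0,0,0,0,1, 0,0,0,0,1, 0,0,0,0,1, 0,0,0,0,1]' 12
python3 -m inch '[0,0,-0.5,0,1, 0,0,-1.5,0,1, 0,0,-2.5,0,1, 0,0,-3.5,0,1, 0,0,-4,0,1, 0,0,-3,0,1, 0,0,-2,0,1, 0,0,0,0,1]'
python3 - <<'E'
from h import *
p,d=capture('side')
cv2.imwrite('pics/c4.png',cv2.resize(p[60:360,60:460,::-1],None,fx=2,fy=2,interpolation=cv2.INTER_CUBIC))
E
```

```text
time: 11.3
ee_pos: [0.4429, -0.0501, 0.003]
ee_rot: [3.141, -0.0, -0.0]
ft_force: [0.2, -0.8, 0.5]
finger_gap: 0.642
gripper_force: 12.0
time: 12.1
ee_pos: [0.4446, -0.0503, 0.1759]
ee_rot: [3.141, -0.007, -0.0]
ft_force: [0.3, -0.2, -0.9]
finger_gap: 0.639
gripper_force: 12.0
```

View pics/c4.png

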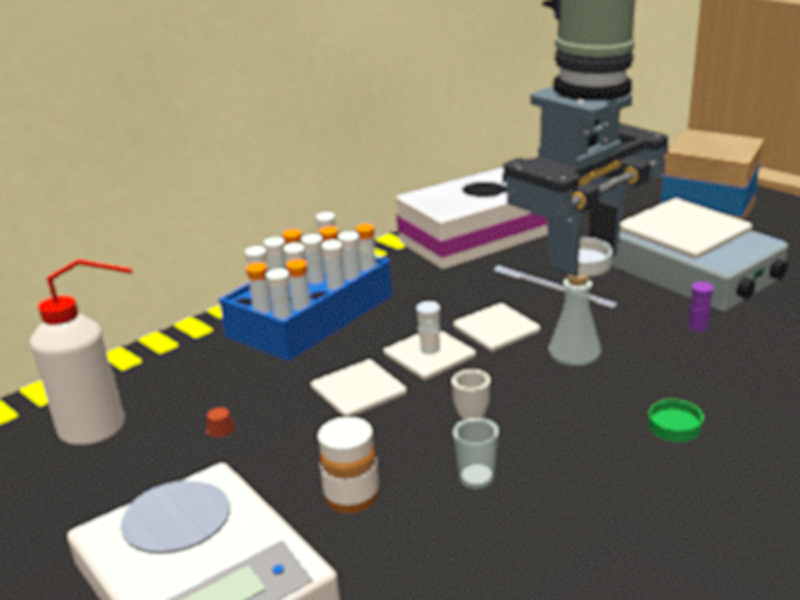

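The dish is held level at (590,257). Next I refine the pan centre using both views.

Run:
```python
from h import *
for n,(a,b,cx,cy) in dict(top=(115,180,146,245),side=(110,190,148,317)).items():
    p=cv2.imread(f'pics/{n}0.png');h=cv2.cvtColor(p,cv2.COLOR_BGR2HSV)
    m=np.zeros(p.shape[:2],'uint8');m[cy-35:cy+35,a:b]=255
    print(n,p[cy,cx],p[cy-24,cx+(0 if n=='side' else 24)])
    q=cv2.inRange(p,(120,110,100),(195,185,180))&m
    N,l,st,ce=cv2.connectedComponentsWithStats(q)
    i=l[cy,cx];print(st[i],ce[i])
    ct=max(cv2.findContours((l==i).astype('uint8'),0,1)[0],key=len)
    e=cv2.fitEllipse(cv2.convexHull(ct));print(e,w(n,*e[0],.064).round(4))
```

```text
top [183 166 162] [61 61 62]
[ 126  226   39   38 1119] [145.12779267 244.41197498]
((145.10406494140625, 244.41082763671875), (36.165164947509766, 39.03546905517578), 63.42531204223633) [0.5447 0.3873 0.064 ]
side [203 190 182] [53 52 56]
[     0      0    640    480 306927] [319.64698446 239.42318532]Traceback (most recent call last):
  File "<stdin>", line 10, in <module>
cv2.error: OpenCV(4.12.0) /io/opencv/modules/imgproc/src/shapedescr.cpp:361: error: (-201:Incorrect size of input array) There should be at least 5 points to fit the ellipse in function 'fitEllipseNoDirect'
```

```bash
python3 -m inch '[0.5,-2,0,0,1, 1,-4,0,0,1, 1,-4,0,0,1, 1,-4,0,0,1, 1,-4,0,0,1, 1,-4,0,0,1, 1,-4,0,0,1, 1,-4,0,0,1, 1,-4,0,0,1, 1,-4,0,0,1]'
python3 -m inch '[0.5,-3.5,0,0,1, 0,-2,0,0,1, 0,0,0,0,1, 0,0,0,0,1]'
```

```text
time: 13.15
ee_pos: [0.5371, 0.3311, 0.1705]
ee_rot: [3.139, 0.003, 0.0]
ft_force: [0.7, 0.4, 0.1]
finger_gap: 0.638
gripper_force: 12.0
time: 13.55
ee_pos: [0.542, 0.3842, 0.1708]
ee_rot: [3.139, 0.003, 0.001]
ft_force: [0.3, -0.2, -1.0]
finger_gap: 0.638
gripper_force: 12.0
```

```bash
python3 -m inch '[0.2,-0.2,3,0,1, 0,0,3,0,1, 0,0,2,0,1, 0,0,1,0,1, 0,0,0.6,0,1, 0,0,0.3,0,1, 0,0,0.1,0,1, 0,0,0,0,1, 0,0,0,0,1]'
```

```text
time: 14.45
ee_pos: [0.5453, 0.3872, 0.0738]
ee_rot: [-3.141, -0.001, -0.0]
ft_force: [-0.5, 0.1, 1.1]
finger_gap: 0.642
gripper_force: 12.0
```

```bash
python3 -m inch '[0,0,0.2,0,1, 0,0,0.2,0,1, 0,0,0.2,0,1, 0,0,0,0,1, 0,0,0,0,1]'
python3 -m inch '[0,0,0,0,0.34, 0,0,0,0,0.3, 0,0,0,0,0.1, 0,0,0,0,0, 0,0,0,0,0]'
python3 -m inch '[0,0,-1,0,0, 0,0,-3,0,0, 0,0,-4,0,0, 0,0,-3,0,0, 0,4,0,0,0, 0,4,0,0,0, 0,4,0,0,0, 0,4,0,0,0, 0,4,0,0,0, 0,4,0,0,0]'
python3 -m inch '[-0.5,4,0,0,0, -1,4,0,0,0, -1,2,0,0,0, 0,0,0,0,0, 0,0,0,0,0]'
python3 - <<'E'
from h import *
p,d=capture('top');p=np.ascontiguousarray(p[...,::-1]);cv2.imwrite('pics/top1.png',p)
cv2.imwrite('pics/c5.png',cv2.resize(p[200:320,95:335],None,fx=3,fy=3,interpolation=cv2.INTER_CUBIC))
E
```

```text
time: 14.95
ee_pos: [0.5449, 0.387, 0.067]
ee_rot: [-3.142, -0.0, -0.0]
ft_force: [-0.0, 0.8, 0.8]
finger_gap: 0.637
gripper_force: 12.0
time: 15.45
ee_pos: [0.5449, 0.3869, 0.0668]
ee_rot: [3.141, 0.0, -0.0]
ft_force: [-0.5, -0.3, -0.5]
finger_gap: 0.927
gripper_force: 0.0
time: 16.45
ee_pos: [0.5448, 0.1454, 0.178]
ee_rot: [-3.141, -0.002, 0.0]
ft_force: [0.2, 0.5, 0.1]
finger_gap: 1.0
gripper_force: 0.0
time: 16.95
ee_pos: [0.5203, 0.0471, 0.1778]
ee_rot: [-3.141, -0.002, -0.001]
ft_force: [-0.6, 0.7, 0.2]
finger_gap: 1.002
gripper_force: 0.0
```

View pics/c5.png

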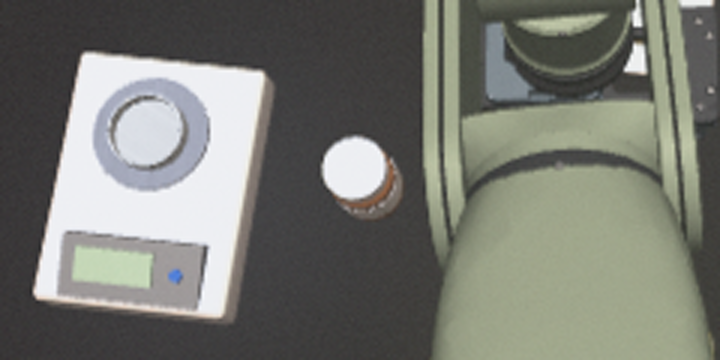

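```bash
python3 -c "
from h import *
print(w('top',95+151/3,200+133/3,.064),w('top',95+146.5/3,200+132/3,.080))"
```

```text
[0.54488503 0.38675435 0.064     ] [0.54144916 0.38495699 0.08      ]
```

Dish is about 4 mm from the pan centre, which is fine. Now the crucible.

```bash
python3 -m inch '[-0.2,0.1,3,0,0.1, 0,0,4,0,0.2, 0,0,3.5,0,0.2, 0,0,2.5,0,0.2, 0,0,1.3,0,0.2, 0,0,0.8,0,0.2, 0,0,0.4,0,0.2, 0,0,0,0,0.2, 0,0,0,0,0.2]'
python3 -m inch '[0,0,0,0,1, 0,0,0,0,1, 0,0,0,0,1, 0,0,0,0,1, 0,0,0,0,1, 0,0,0,0,1]' 12
python3 -m inch '[0,0,-0.5,0,1, 0,0,-1.5,0,1, 0,0,-2.5,0,1, 0,0,-3.5,0,1, 0,0,-4,0,1, 0,0,-3,0,1, 0,0,-1,0,1, 0,0,0,0,1]'
```

```text
time: 17.9
ee_pos: [0.5186, 0.0462, 0.0227]
ee_rot: [-3.142, -0.002, 0.0]
ft_force: [1.1, 0.3, -0.8]
finger_gap: 0.801
gripper_force: 0.0
time: 18.5
ee_pos: [0.5179, 0.0459, 0.0221]
ee_rot: [3.141, -0.0, -0.0]
ft_force: [-0.2, -0.6, 1.9]
finger_gap: 0.438
gripper_force: 12.0
time: 19.3
ee_pos: [0.5184, 0.046, 0.1831]
ee_rot: [-3.141, -0.003, -0.0]
ft_force: [-0.8, -1.2, -0.8]
finger_gap: 0.436
gripper_force: 12.0
```

```bash
python3 -m inch '[0,-2,0,0,1, 0.4,-4,0,0,1, 0.4,-4,0,0,1, 0.4,-4,0,0,1, 0.4,-4,0,0,1, 0.4,-4,0,0,1, 0.4,-4,0,0,1, 0,-4,0,0,1, 0,-3,0,0,1, 0,-1,0,0,1]'
python3 -m inch '[0,0,1,0,1, 0,0,2,0,1, 0,0,2,0,1, 0,0,1,0,1, 0,0,0,0,1, 0,0,0,0,1, 0,0,0,0,1]'
python3 - <<'E'
from h import *
p,d=capture('side');p=np.ascontiguousarray(p[...,::-1])
cv2.imwrite('pics/c6.png',cv2.resize(p[210:390,60:260],None,fx=3,fy=3,interpolation=cv2.INTER_CUBIC))
E
```

```text
time: 20.3
ee_pos: [0.5405, 0.3882, 0.1785]
ee_rot: [3.14, 0.004, 0.003]
ft_force: [0.4, -0.1, -0.8]
finger_gap: 0.439
gripper_force: 12.0
time: 21.0
ee_pos: [0.5426, 0.3859, 0.1231]
ee_rot: [-3.141, -0.002, -0.001]
ft_force: [0.3, -0.9, -0.7]
finger_gap: 0.439
gripper_force: 12.0
```

View pics/c6.png

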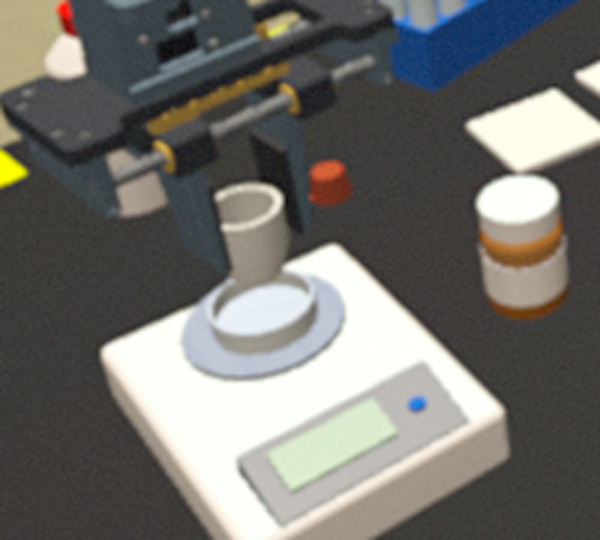

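Crucible held upright above the dish. In the crop the dish rim is centred at about (264,306), the crucible rim at about (250,207) and the pan at (264,322).

```bash
python3 -c "
from h import *
f=lambda a,b,z:print(w('side',60+a/3,210+b/3,z).round(4))
f(264,305,.080);f(264,324,.064);f(250,207,.146)"
```

```text
[0.5385 0.3902 0.08  ]
[0.5427 0.3908 0.064 ]
[0.5375 0.3853 0.146 ]
```

```bash
python3 -m inch '[-0.1,-0.2,1,0,1, 0,0,1,0,1, 0,0,0.6,0,1, 0,0,0.3,0,1, 0,0,0.2,0,1, 0,0,0,0,1, 0,0,0,0,1, 0,0,0,0,1]'
```

```text
time: 21.85
ee_pos: [0.5411, 0.3881, 0.0913]
ee_rot: [-3.141, -0.001, -0.0]
ft_force: [0.1, 0.1, -0.8]
finger_gap: 0.435
gripper_force: 12.0
```

```bash
python3 -m inch '[0,0,0.1,0,1, 0,0,0.1,0,1, 0,0,0,0,1, 0,0,0,0,0.54, 0,0,0,0,0.5, 0,0,0,0,0.4, 0,0,0,0,0.3, 0,0,0,0,0.3]'
python3 -m inch '[0,0,-0.5,0,0.3, 0,0,-2,0,0.3, 0,0,-3,0,0.3, 0,0,-4,0,0.3, 0,2,0,0,0.3, -0.4,3,0,0,0.2, -0.6,4,0,0,0.2, -0.6,3.5,0,0,0.2, -0.6,2.5,0,0,0.2, -0.7,1.1,0,0,0.2]'
python3 -m inch '[0,0,0,0,0.2, 0,0,0,0,0.2]'
python3 - <<'E'
from h import *
p,d=capture('side');p=np.ascontiguousarray(p[...,::-1])
cv2.imwrite('pics/c7.png',cv2.resize(p[210:390,60:320],None,fx=3,fy=3,interpolation=cv2.INTER_CUBIC))
E
```

```text
time: 22.65
ee_pos: [0.5409, 0.3879, 0.0889]
ee_rot: [3.141, 0.0, -0.0]
ft_force: [0.0, 0.4, -0.1]
finger_gap: 0.697
gripper_force: 0.0
time: 23.65
ee_pos: [0.5116, 0.225, 0.1845]
ee_rot: [3.141, -0.001, -0.002]
ft_force: [0.6, 0.2, 0.0]
finger_gap: 0.798
gripper_force: 0.0
time: 23.85
ee_pos: [0.5123, 0.2278, 0.1843]
ee_rot: [-3.141, -0.001, -0.0]
ft_force: [0.4, 0.5, 0.6]
finger_gap: 0.802
gripper_force: 0.0
```

View pics/c7.png

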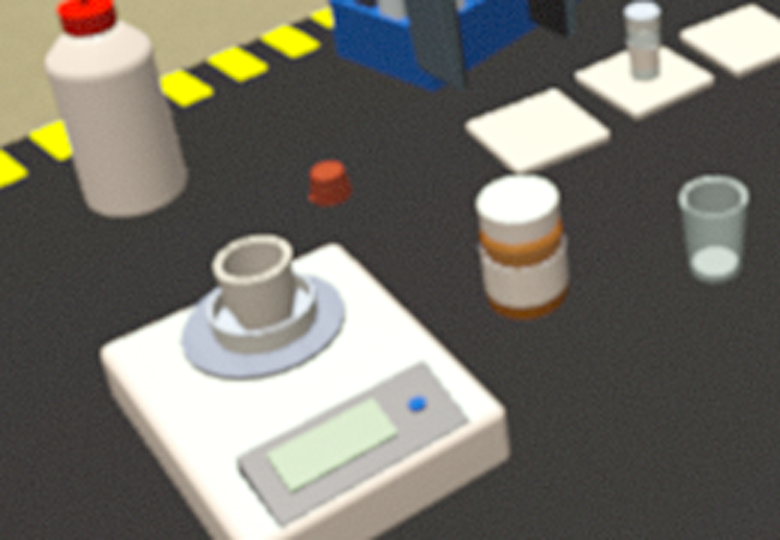

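The crucible stands in the dish with its rim at crop (253,259). I am now over the jar, with its cap at (518,203).

```bash
python3 -c "
from h import *
print(w('side',60+253/3,210+260/3,.112).round(4))"
python3 -m inch '[-0.1,0,3,0,0.2, 0,0,4,0,0.2, 0,0,4,0,0.2, 0,0,3,0,0.2, 0,0,1.5,0,0.2, 0,0,0.7,0,0.2, 0,0,0.4,0,0.2, 0,0,0,0,0.2, 0,0,0,0,0.2]'
python3 -m inch '[0,0,0,0,1, 0,0,0,0,1, 0,0,0,0,1, 0,0,0,0,1, 0,0,0,0,1, 0,0,0,0,1]' 25
python3 -m inch '[0,0,-0.5,0,1, 0,0,-1.5,0,1, 0,0,-2.5,0,1, 0,0,-3,0,1, 0,0,-2,0,1, 0,0,-1,0,1, 0,0,0,0,1]'
```

```text
[0.5387 0.3901 0.112 ]
time: 24.8
ee_pos: [0.5117, 0.2275, 0.0188]
ee_rot: [-3.141, -0.002, 0.0]
ft_force: [-0.1, 0.1, -0.6]
finger_gap: 0.798
gripper_force: 0.0
time: 25.4
ee_pos: [0.5111, 0.227, 0.0184]
ee_rot: [-3.141, -0.001, -0.0]
ft_force: [-0.2, 0.3, 4.9]
finger_gap: 0.561
gripper_force: 25.0
time: 26.1
ee_pos: [0.5114, 0.2272, 0.1239]
ee_rot: [-3.141, -0.002, -0.0]
ft_force: [-0.5, -0.2, -1.8]
finger_gap: 0.563
gripper_force: 25.0
```

```bash
python3 -m inch '[1,1,0,0,1, 2.5,2.5,0,0,1, 3,3,0,0,1, 3,3,0,0,1, 2.5,2.3,0,0,1, 1.5,1,0,0,1, 0,0,0,0,1, 0,0,0,0,1]'
python3 -m inch '[0,0,2,0,1, 0,0,3,0,1, 0,0,2,0,1, 0,0,1,0,1, 0,0,0.6,0,1, 0,0,0.4,0,1, 0,0,0.2,0,1, 0,0,0,0,1, 0,0,0,0,1]'
```

```text
time: 26.9
ee_pos: [0.645, 0.0981, 0.121]
ee_rot: [3.141, 0.004, -0.001]
ft_force: [-0.7, -0.1, -1.6]
finger_gap: 0.559
gripper_force: 25.0
time: 27.8
ee_pos: [0.6463, 0.0989, 0.0317]
ee_rot: [-3.141, -0.001, -0.0]
ft_force: [0.2, 0.4, -1.0]
finger_gap: 0.56
gripper_force: 25.0
```

```bash
python3 -m inch '[0,0,0.2,0,1, 0,0,0.2,0,1, 0,0,0.1,0,1, 0,0,0,0,1, 0,0,0,0,0.42, 0,0,0,0,0.4, 0,0,0,0,0.3, 0,0,0,0,0.2, 0,0,0,0,0.2]'
python3 -m inch '[0,0,-0.5,0,0.2, 0,0,-2,0,0.2, 0,0,-4,0,0.2, 0,0,-4,0,0.2, 0,0,-4,0,0.2, 0,0,-3,0,0.2, -1,2,0,0,0.3, -2,3.5,0,0,0.3, -2,4,0,0,0.3, -2,4,0,0,0.3]'
python3 -m inch '[-2,4,0,0,0.3, -2,3.6,0,0,0.3, -1.5,1.5,0,0,0.3, -0.8,0.5,0,0,0.3, 0,0,0,0,0.3, 0,0,0,0,0.3]'
```

```text
time: 28.7
ee_pos: [0.6459, 0.0989, 0.0258]
ee_rot: [3.142, 0.0, -0.0]
ft_force: [-0.6, -1.7, -0.9]
finger_gap: 0.792
gripper_force: 0.0
time: 29.7
ee_pos: [0.575, -0.0371, 0.2014]
ee_rot: [3.141, -0.001, 0.001]
ft_force: [-0.9, -0.3, -0.9]
finger_gap: 0.698
gripper_force: 0.0
time: 30.3
ee_pos: [0.5135, -0.1314, 0.2013]
ee_rot: [-3.141, -0.001, 0.0]
ft_force: [1.3, -0.5, -0.3]
finger_gap: 0.702
gripper_force: 0.0
```

```bash
python3 -m inch '[0,0.1,2,0,0.3, 0,0,3.5,0,0.3, 0,0,3.5,0,0.3, 0,0,2.5,0,0.3, 0,0,1.2,0,0.3, 0,0,0.7,0,0.3, 0,0,0.3,0,0.3, 0,0,0,0,0.3, 0,0,0,0,0.3]'
python3 -m inch '[0,0,0,0,1, 0,0,0,0,1, 0,0,0,0,1, 0,0,0,0,1, 0,0,0,0,1, 0,0,0,0,1]' 20
python3 -m inch '[0,0,-0.5,0,1, 0,0,-1,0,1, 0,0,-1.5,0,1, 0,0,-2,0,1, 0,0,-2,0,1, 0,0,-1,0,1, 0,0,0,0,1]'
python3 - <<'E'
from h import *
p,d=capture('side');p=np.ascontiguousarray(p[...,::-1])
cv2.imwrite('pics/c8.png',cv2.resize(p[150:330,180:420],None,fx=3,fy=3,interpolation=cv2.INTER_CUBIC))
E
```

```text
time: 31.2
ee_pos: [0.5137, -0.1332, 0.065]
ee_rot: [3.141, -0.002, -0.0]
ft_force: [-0.4, 0.1, 0.5]
finger_gap: 0.699
gripper_force: 0.0
time: 31.8
ee_pos: [0.5128, -0.1331, 0.064]
ee_rot: [3.142, 0.0, -0.0]
ft_force: [-0.4, 0.7, 0.5]
finger_gap: 0.296
gripper_force: 19.3
time: 32.5
ee_pos: [0.5138, -0.1334, 0.1458]
ee_rot: [3.14, -0.004, -0.0]
ft_force: [0.6, 0.7, -0.6]
finger_gap: 0.296
gripper_force: 19.2
```

View pics/c8.png

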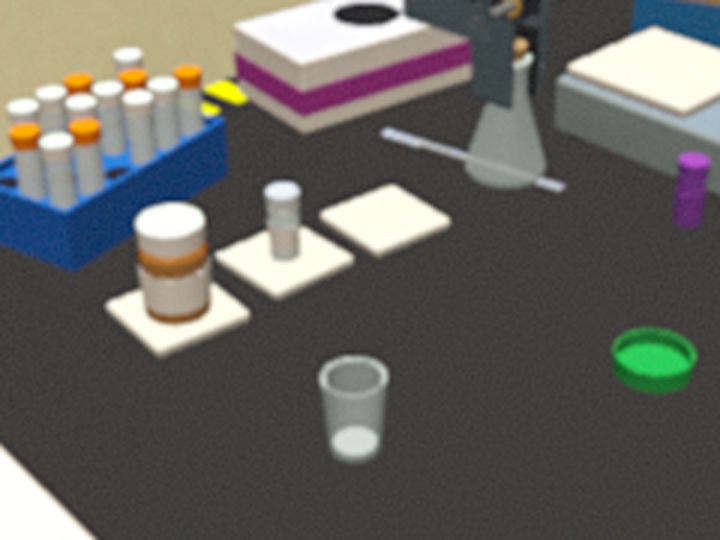

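The flask is held upright at (507,130). The jar and vial stand upright on their tiles.

```bash
python3 -m inch '[1,-0.3,0,0,1, 2.5,-0.5,0,0,1, 3,-0.6,0,0,1, 2.5,-0.5,0,0,1, 1.2,-0.3,0,0,1, 0.5,0,0,0,1, 0,0,0,0,1, 0,0,0,0,1]'
python3 -m inch '[0,0,1.5,0,1, 0,0,2,0,1, 0,0,1.5,0,1, 0,0,0.8,0,1, 0,0,0.4,0,1, 0,0,0.2,0,1, 0,0,0.2,0,1, 0,0,0,0,1, 0,0,0,0,1]'
```

```text
time: 33.35
ee_pos: [0.6187, -0.1112, 0.1436]
ee_rot: [-3.142, 0.002, -0.0]
ft_force: [-0.6, 0.3, -0.6]
finger_gap: 0.299
gripper_force: 19.2
time: 34.25
ee_pos: [0.6201, -0.1111, 0.0784]
ee_rot: [3.141, -0.001, -0.0]
ft_force: [-0.3, -0.4, -0.6]
finger_gap: 0.297
gripper_force: 19.2
```

```bash
python3 -m inch '[0,0,0.2,0,1, 0,0,0.2,0,1, 0,0,0.2,0,1, 0,0,0,0,1, 0,0,0,0,0.68, 0,0,0,0,0.6, 0,0,0,0,0.5, 0,0,0,0,0.3, 0,0,0,0,0.3]'
python3 -m inch '[0,0,-0.5,0,0.3, 0,0,-2,0,0.3, 0,0,-4,0,0.3, 0,0,-4,0,0.3, 0,0,-2,0,0.3, -2,2,0,0,0.3, -3,4,0,0,0.3, -3,4,0,0,0.3, -3,4,0,0,0.3, -3,4,0,0,0.3]'
python3 -m inch '[-3,4,0,0,0.3, -3,4,0,0,0.3, -3,3,0,0,0.3, 0,2,0,0,0.3, 0,0,0,0,0.3, 0,0,0,0,0.3]'
python3 - <<'E'
from h import *
for n,(a,b,c,d_) in dict(top=(170,310,100,400),side=(150,360,80,400)).items():
    p,d=capture(n);p=np.ascontiguousarray(p[...,::-1])
    cv2.imwrite(f'pics/f_{n}.png',cv2.resize(p[a:b,c:d_],None,fx=2.5,fy=2.5,interpolation=cv2.INTER_CUBIC))
E
```

```text
time: 35.15
ee_pos: [0.6198, -0.1111, 0.072]
ee_rot: [3.141, -0.0, -0.0]
ft_force: [-0.1, -0.3, 0.2]
finger_gap: 0.629
gripper_force: 0.0
time: 36.15
ee_pos: [0.4785, -0.2923, 0.1976]
ee_rot: [3.141, -0.001, 0.0]
ft_force: [0.5, 0.0, 0.4]
finger_gap: 0.697
gripper_force: 0.0
time: 36.75
ee_pos: [0.3897, -0.4208, 0.1971]
ee_rot: [-3.141, -0.0, -0.001]
ft_force: [0.0, 0.7, -0.8]
finger_gap: 0.702
gripper_force: 0.0
```

View pics/f_top.png

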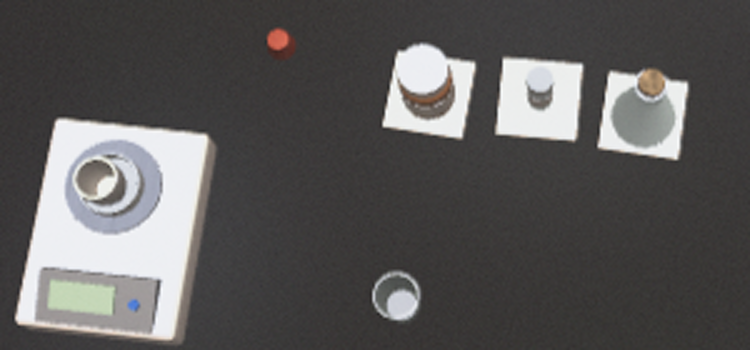

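View pics/f_side.png

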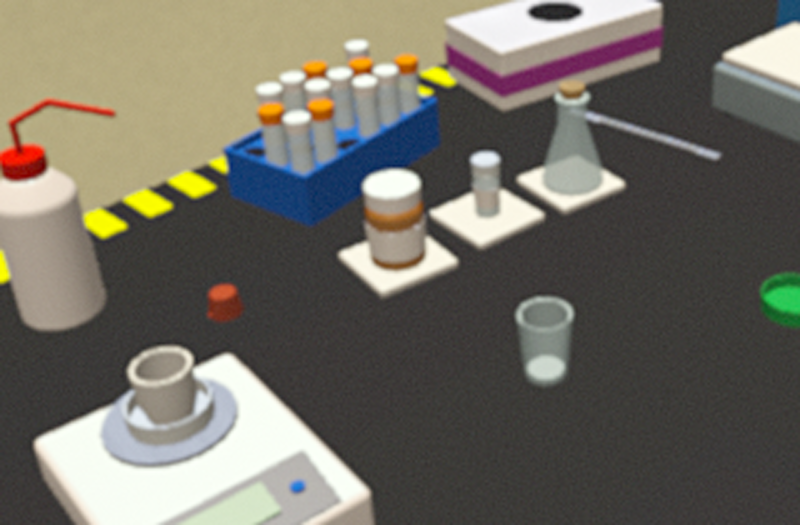

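Everything is upright. In the top crop the crucible rim is at (99,179), the pan at (113,186), the jar cap at (423,69), the vial cap at (541,79) and the cork at (652,83). A quick numeric check before handing in.

```bash
python3 -c "
from h import *
for n,a,b,z in [('cru',99,179,.112),('pan',113,186,.064),('jar',422.5,69,.086),('ta',430,94.5,.008),('vial',541,79,.068),('tb',539.5,99,.008),('cork',652,83,.116),('tc',643,115,.008),('beaker',397,296,.058)]: print(n,w('top',100+a/2.5,170+b/2.5,z).round(4))"
```

```text
cru [0.5386 0.384  0.112 ]
pan [0.5447 0.3871 0.064 ]
jar [0.6446 0.0983 0.086 ]
ta [0.6459 0.0977 0.008 ]
vial [ 0.6385 -0.0117  0.068 ]
tb [ 0.6388 -0.0103  0.008 ]
cork [ 0.6156 -0.1113  0.116 ]
tc [ 0.6199 -0.1116  0.008 ]
beaker [0.4364 0.1246 0.058 ]
```

All within a few mm.

```bash
python3 -c "
from workcell import *
print(sign_off())"
```

```text
the job is handed in; nothing more can be done
None
```

The job is handed in at about 37 s of robot time: dish and crucible on the pan, jar, vial and flask upright on their tiles, all within about 7 mm of centre by the final top-view check, and the beaker untouched; no verdict came back.

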